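# Screw the brass elbow on the blue paint pot round to the red mark

### The arm

A 6-joint arm with a two-finger parallel gripper is mounted at the origin on the work surface. World frame = base frame: x ahead of the robot, y to its left, z up, the work surface at z = 0. Lengths are in m, angles in rad, forces in N, time in s.
With the tool pointing down it reaches from about 0.4 to 0.925 m from the base axis. Payload 3.4 kg.
Tool frame: the origin (TCP) lies at the very end of the fingers, on their centre line; the grasp point (between the pads) lies 19 mm behind it; x points along the fingers, z is the direction in which the jaws open and shut, and the axes are right-handed (so a half turn about x gives the same grasp; the last joint's range is limited). The gripper opens to 85 mm and grips with 20 to 120 N. Pads are 22 mm wide; open, the fingers measure 114 mm over their backs; the gripper's body (76 mm by 85 mm) begins 54 mm behind the grasp point. The pads swing forward as they close: fully open they stand 13 mm farther back than shut.
Start: joints at [1.145, 0.307, 1.506, -0, 1.328, -0.073], TCP at [0.199, 0.54, 0.231] pointing down, gripper open.
Joint ranges: [-3.12, 3.12], [-1.05, 2.28], [0.14, 2.33], [-1.42, 4.57], [0.1, 2.73], [-2.68, 2.68]. Speed limits (rad/s): [2.57, 2.57, 3.14, 3.14, 3.14, 3.14].

### API

Orientations are given as a rotation vector (axis times angle).
In Python, from bench import telemetry, eyes, env gives the robot as it stands.
- The arm moves only by the shell command python3 -m handwheel 'ROWS' [FORCE]. ROWS is JSON, a list of rows, each a list of 7 numbers: the turn, a rotation vector about the tool's x, y, z in degrees, then the shift along the tool's x, y, z in mm, then the opening in per cent of the stroke, from 0 (shut) to 100 (fully open). In form: [[ax, ay, az, tx, ty, tz, grip], ...]. A call has exactly 5 rows; each row is the pose to reach, as a shift and turn from the pose measured when the call began, along the tool's axes at that moment; what a row does not reach only later rows make up. A row lasts 1/12 s, in which the tool goes at most 41.7 mm and 7.16 degrees, less where a joint would pass 70% of its speed; a pose out of reach is approached as far as the arm can. A call with a gripper value outside its range is refused whole. The fingers move at their own pace and stop on an object; FORCE is the grip in N (left out, the last holds). Time passes only in rows, so rows that repeat a pose let the fingers close, or fill a call up. It gives the time, the measured TCP pose, the force and the opening at its end, in the units of the state.
- telemetry.observe(): the state, without advancing time (a new reading comes with each control period).
- eyes.grab_frame(name): name is "side" or "top" or "wrist"; returns the picture (420x560x3 uint8, red, green, blue); there is no depth.
- eyes.camera_model(name): a dict with "vfov" (degrees; the focal length in pixels is half the picture's height over the tangent of half this angle, whatever the lens; pixels are square), "cx", "cy" (the principal point, pixels), "rvec" (rotation vector, rad) and "tvec" (3), from world to camera coordinates, as OpenCV has them. Camera axes: x right, y down, z forward; pixel columns grow to the right and rows downward; lengths in m; the calibration is good to about 2 mm. A picture is of the moment at which its call begins: read the wrist's pose just before it. camera_model takes no time and is no camera call; for the wrist camera it gives the pose at the moment of the call.
- env.finish_job(): hands the job in, once; it reports no verdict.
The state is a dict: "clock": time; "joint_pos": joint angles; "qd": joint speeds; "joint_efforts": joint torques, N m; "tool_pos": TCP position; "eef_rot": TCP orientation; "contact_force": force on the tool from outside, world axes, zero at the start; "moment": the same for the moment, N m; "grip_width": finger opening in m.
Only numpy, scipy, OpenCV 4.12 (cv2) and the standard library are available. Lean on these libraries where they do the work, as an engineer would, in place of code of your own. Each camera call takes 0.05 s, during which the arm holds its last target.

### The job

On the dark blue paint pot, the brass elbow has only been started on its threaded stub. Screw it on further, clockwise as seen from above, and stop when its outlet points along the red line on the lid; do not unscrew it and do not run well past the line. Leave the elbow of the grey pot as it is, let go and come away.

Things in the scene. Friction and masses are not known exactly. Their poses are not given: they have to be found in the camera images.
- elbow (a joint): how far the dark blue pot's elbow has been screwed on, rad: 0 at the start, grows clockwise seen from above (tightening). About 0.15 N m turns it; it stays where left; sinks 1.27 mm per rad; stops at -0.4 and 2.4. The pot is bolted down, 152 mm across (rim lugs to 166), 120 mm high to its flat aluminium lid; the stub stands upright in the lid's middle.
- elbow_grip (a point): grip point of that brass elbow, on the vertical thread axis, 54 mm above the lid at the start. Square body 30 x 30 mm, from 22 mm below to 20 mm above it, over a collar 33 mm across down to 36 mm below. Turns with the elbow: x points out along the outlet (level tube 21 mm across, end ring 27 mm, mouth 56 mm from the axis), z up. The flats facing y and -y are free to grip.
- mark_line (a point): middle of the red line painted on the lid of the dark blue pot: 36 mm long, 12 mm wide, radial, its middle 56 mm from the thread axis. x points outwards along the line, away from the axis, z up. At the start it lies 0.65 to 1.35 rad clockwise of the outlet, seen from above.
- spare_elbow (a joint): turn of the same kind of brass elbow on the grey pot, which has no red line and otherwise the same size, rad, 0 at the start: to be left alone.
Mind the look-alikes: they are no part of the job. Leave any turquoise look-alike of the part that bears elbow alone.

How it is judged:
By the outcome, as a careful person would: the job done as asked, in the order asked, and still so for the second after the job is handed in, with the robot touching nothing.
It also fails if it takes over 32 s, if anything falls off the work surface, if the arm or the gripper's body presses on something with over 40 N, if the wrist force passes 120 N, or if a joint passes its speed limit or range.

## Working session

There is one attempt and no reset: what is moved stays moved. The work goes in short steps, Python scripts to look and compute and a shell command to move; the robot and the scene stay as the last step left them, time stands still between calls to the robot, and variables do not carry over. Pictures are saved under pics/ and viewed, and the job is handed in when it is done.

```bash
mkdir -p pics; ls; python3 - <<'E'
from bench import telemetry, eyes
import cv2
print(telemetry.observe())
for n in ["top","side","wrist"]:
    print(n,eyes.camera_model(n))
    cv2.imwrite(f"pics/{n}0.png",eyes.grab_frame(n)[:,:,::-1])
E
```

```text
pics
{'clock': 0.0, 'joint_pos': array([ 1.14447126e+00,  3.07556868e-01,  1.50768985e+00, -2.37069227e-05,
        1.32838784e+00, -7.34769705e-02]), 'qd': array([ 0.00024233,  0.0005038 ,  0.00159033, -0.00128981, -0.0001838 ,
       -0.00048345]), 'joint_efforts': array([ 7.32309691e-04, -4.57550740e+01, -2.51923621e+01, -3.97838937e-05,
        1.28657708e-02, -1.83648143e-05]), 'tool_pos': array([0.19843026, 0.53892541, 0.23038407]), 'eef_rot': array([-0.94659156,  1.35750406,  0.94483628]), 'contact_force': array([-1.06092845, -0.42988867,  1.04561237]), 'moment': array([-0.04840389, -0.0030371 , -0.01418561]), 'grip_width': 0.08514892155806805}
top {'vfov': 52.982667447062084, 'cx': 279.7697302493106, 'cy': 215.0598174876773, 'rvec': array([ 2.1894899 , -2.20124873,  0.0597661 ]), 'tvec': array([-0.01483524,  0.46693859,  0.91458066])}
side {'vfov': 48.62031588950455, 'cx': 286.4661125079156, 'cy': 211.08855156814082, 'rvec': array([ 2.31065994, -0.94361673,  0.32411496]), 'tvec': array([-0.33356583,  0.32057105,  0.96954445])}
wrist {'vfov': 60.088067112737576, 'cx': 275.2780022916986, 'cy': 208.0493095410014, 'rvec': array([-2.37933097, -1.65764252, -0.2325379 ]), 'tvec': array([-0.57295077, -0.03510102,  0.37975366])}
```

View pics/top0.png

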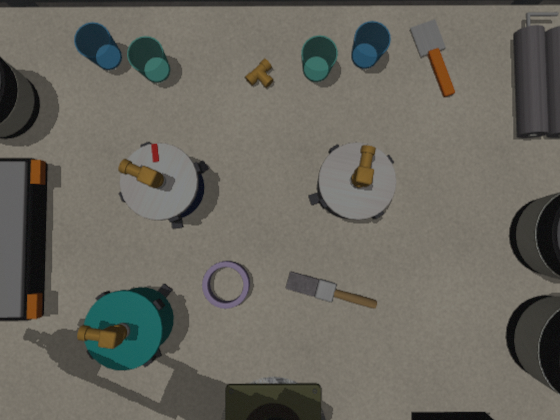

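View pics/side0.png

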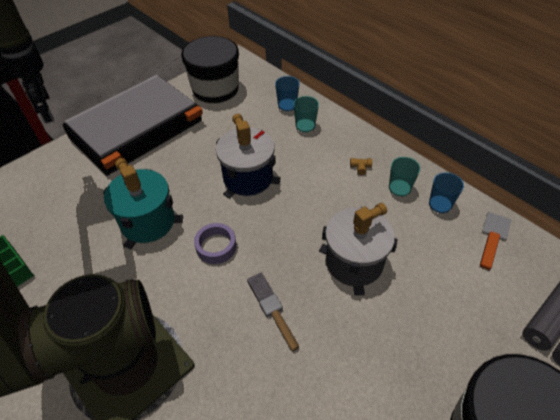

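View pics/wrist0.png

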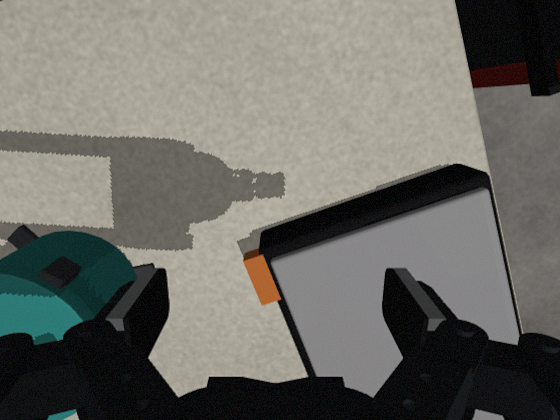

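The top view shows the dark-blue pot's lid at about (159,181), with its outlet towards (125,166) and the red line at (155,152). The grey pot is at (357,181) and the turquoise look-alike at (122,330). Next I measure these in two views.

```bash
cat > h.py <<'E'
import numpy as np, cv2
from scipy.spatial.transform import Rotation as R
from bench import telemetry, eyes
def cam(n):
    m=eyes.camera_model(n); f=210/np.tan(np.radians(m['vfov']/2))
    return f,m['cx'],m['cy'],R.from_rotvec(m['rvec']).as_matrix(),np.array(m['tvec'])
def ray(c,p):
    f,cx,cy,Rm,t=c
    d=Rm.T@np.array([(p[0]-cx)/f,(p[1]-cy)/f,1.]); return -Rm.T@t,d
def plane(c,p,z):
    o,d=ray(c,p); return o+d*(z-o[2])/d[2]
def tri(c1,p1,c2,p2):
    o1,d1=ray(c1,p1);o2,d2=ray(c2,p2)
    s=np.linalg.lstsq(np.c_[d1,-d2],o2-o1,rcond=None)[0]
    a=o1+d1*s[0];b=o2+d2*s[1]; return (a+b)/2,np.linalg.norm(a-b)
def proj(c,X):
    f,cx,cy,Rm,t=c; q=Rm@X+t; return np.array([cx+f*q[0]/q[2],cy+f*q[1]/q[2]])
def redmask(im):
    h=cv2.cvtColor(im,cv2.COLOR_RGB2HSV); 
    return (((h[...,0]<6)|(h[...,0]>174))&(h[...,1]>150)&(h[...,2]>60)).astype(np.uint8)
def brass(im):
    h=cv2.cvtColor(im,cv2.COLOR_RGB2HSV)
    return ((h[...,0]>10)&(h[...,0]<26)&(h[...,1]>120)&(h[...,2]>50)).astype(np.uint8)
def grey(im,lo):
    h=cv2.cvtColor(im,cv2.COLOR_RGB2HSV)
    return ((h[...,1]<30)&(h[...,2]>lo)).astype(np.uint8)
E
python3 - <<'E'
from h import *
for n,b in [("top",(105,120,215,240)),("side",(200,100,300,210))]:
    im=cv2.imread(f"pics/{n}0.png"); x0,y0,x1,y1=b
    cv2.imwrite(f"pics/{n}0z.png",cv2.resize(im[y0:y1,x0:x1],None,fx=5,fy=5,interpolation=cv2.INTER_CUBIC))
    rgb=im[:,:,::-1].copy(); c=cam(n)
    for nm,m in [("red",redmask(rgb)),("brass",brass(rgb))]:
        k,l,s,ce=cv2.connectedComponentsWithStats(m)
        for i in range(1,k):
            if s[i,4]>15 and x0<ce[i][0]<x1 and y0<ce[i][1]<y1: print(n,nm,s[i],ce[i],plane(c,ce[i],0.12))
    print(rgb[185:187,140],rgb[200,160],rgb[230,240])
E
```

```text
top red [152 144   7  18  95] [154.77894737 152.35789474] [0.58544168 0.22699852 0.12      ]
top brass [119 159  39  28 510] [138.57843137 172.01176471] [0.54684348 0.25823765 0.12      ]
top brass [158 178   5   8  19] [160.31578947 181.68421053] [0.52761789 0.21560444 0.12      ]
[[131 128 126]
 [131 128 126]] [130 132 129] [125 119 109]
side red [254 131  10   8  27] [258.62962963 134.37037037] [0.58727891 0.22868912 0.12      ]
side brass [233 114  17  31 291] [241.62886598 128.50171821] [0.57041242 0.27801408 0.12      ]
[[34 46 40]
 [43 52 44]] [31 97 96] [145 136 126]
```

```bash
ls pics
```

```text
side0.png
side0z.png
top0.png
top0z.png
wrist0.png
```

View pics/top0z.png

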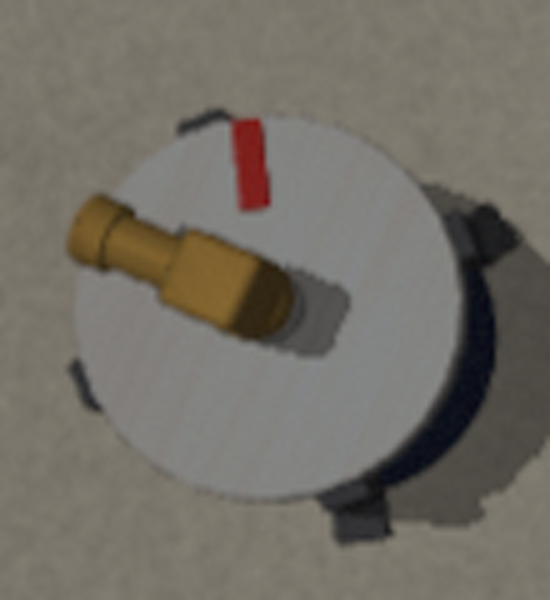

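View pics/side0z.png

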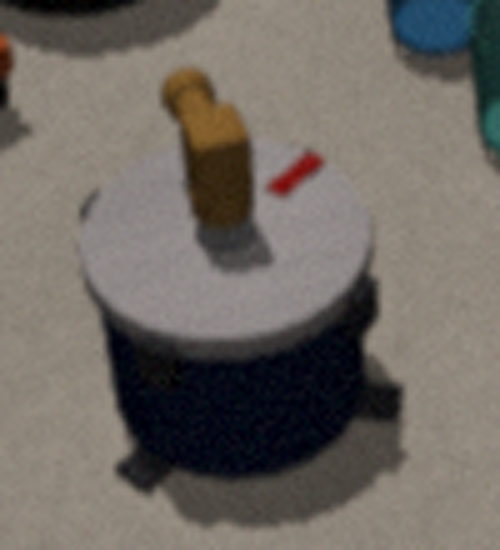

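```bash
python3 - <<'E'
from h import *
T=cam("top");S=cam("side")
t=lambda x,y:np.array([105+(x-2)/5,120+(y-2)/5]); s=lambda x,y:np.array([200+(x-2)/5,100+(y-2)/5])
def circ(P):
    A=np.c_[P[:,:2],np.ones(len(P))]; r=np.linalg.lstsq(2*A,(P[:,:2]**2).sum(1),rcond=None)[0]
    return r[:2],np.sqrt(2*r[2]+r[0]**2+r[1]**2)
te=[t(*p) for p in [(75,307),(463,290),(269,500),(290,118),(120,195),(385,165),(130,435),(400,440)]]
se=[s(*p) for p in [(78,230),(373,230),(225,340),(110,290),(345,290),(130,165),(320,155)]]
for z in(.11,.115,.12,.125): print(z,circ(np.array([plane(T,p,z) for p in te])),circ(np.array([plane(S,p,z) for p in se])))
print("lidc tri",tri(T,t(269,307),S,s(225,237)))
print("red tri",tri(T,[154.78,152.36],S,[258.63,134.37]))
# top face of body
c4=[t(192,230),t(262,262),t(232,333),t(160,298)]
W=[plane(T,p,.194) for p in c4];print(np.array(W),np.mean(W,0))
d1=W[0]-W[1];d2=W[3]-W[2];print("dir",[np.degrees(np.arctan2(d[1],d[0])) for d in(d1,d2)])
print("ring tri",tri(T,t(100,231),S,s(187,95)))
print("top corner", tri(T,t(232,333),S,s(250,140)), tri(T,t(160,298),S,s(190,150)))
r0,r1=plane(T,t(248,120),.12),plane(T,t(255,210),.12);d=r0-r1;print("red",r0,r1,np.degrees(np.arctan2(d[1],d[0])))
E
```

```text
0.11 (array([0.52998002, 0.22236174]), np.float64(0.07511899320922688)) (array([0.53888905, 0.22876038]), np.float64(0.0763025076116303))
0.115 (array([0.529303 , 0.2209238]), np.float64(0.07466537757166691)) (array([0.53566841, 0.22450828]), np.float64(0.07585141045890434))
0.12 (array([0.52862599, 0.21948587]), np.float64(0.07421176193410599)) (array([0.53244777, 0.22025618]), np.float64(0.07540031330618074))
0.125 (array([0.52794898, 0.21804793]), np.float64(0.07375814629654336)) (array([0.52922712, 0.21600407]), np.float64(0.07494921615345357))
lidc tri (array([0.52931543, 0.21936231, 0.11921712]), np.float64(0.0006284084079399164))
red tri (array([0.58485041, 0.2259338 , 0.12330208]), np.float64(0.0002431601802457171))
[[0.54661688 0.2257322  0.194     ]
 [0.53502743 0.20073001 0.194     ]
 [0.50971932 0.21111509 0.194     ]
 [0.52234378 0.23680309 0.194     ]] [0.52842685 0.2185951  0.194     ]
dir [np.float64(65.13050459366117), np.float64(63.82801715980503)]
ring tri (array([0.55000838, 0.26602815, 0.17335402]), np.float64(3.867095125118746e-05))
top corner (array([0.51733205, 0.19708822, 0.20777407]), np.float64(0.026849323958660947)) (array([0.52894479, 0.24522382, 0.16270347]), np.float64(0.006181553487517389))
red [0.60278216 0.22831143 0.12      ] [0.56718193 0.22520532 0.12      ] 4.986408943715552
```

```bash
cat > go.py <<'E'
import sys
from h import *
# usage: go.py x y z jawyaw_deg  -> relative move (deg, mm) to tool-down pose
def rel(x,y,z,yaw):
    s=telemetry.observe(); R0=R.from_rotvec(s['eef_rot']); p=np.array(s['tool_pos'])
    zz=np.array([np.cos(np.radians(yaw)),np.sin(np.radians(yaw)),0]); xx=np.array([0,0,-1.])
    Rt=R.from_matrix(np.c_[xx,np.cross(zz,xx),zz])
    M=R0.as_matrix()
    print("t",s['clock'],"q",np.round(s['joint_pos'],3),"tcp",np.round(p,4),"jawyaw",round(np.degrees(np.arctan2(M[1,2],M[0,2])),2),"xaxis",np.round(M[:,0],3),"w",round(s['grip_width'],4),"F",np.round(s['contact_force'],1),"M",np.round(s['moment'],2))
    print("turn",np.round(np.degrees((R0.inv()*Rt).as_rotvec()),2),"shift",np.round(1000*R0.inv().apply(np.array([x,y,z])-p),1))
if __name__=="__main__": rel(*map(float,sys.argv[1:]))
E
python3 go.py .529 .219 .25 155; python3 go.py .529 .219 .25 -25; cat > wv.py <<'E'
E
python3 - <<'E'
from h import *
c=cam("wrist"); s=telemetry.observe(); M=R.from_rotvec(s['eef_rot']).as_matrix()
C=-c[3].T@c[4]; print("cam in tool",M.T@(C-s['tool_pos']),"cam axes in tool\n",M.T@c[3].T)
E
```

```text
t 0.15 q [ 1.145  0.307  1.507  0.     1.328 -0.073] tcp [0.1985 0.5391 0.2306] jawyaw 69.79 xaxis [-0.001 -0.001 -1.   ] w 0.0853 F [0.3 0.1 0.7] M [0.01 0.   0.04]
turn [-8.521e+01 -7.000e-02 -7.000e-02] shift [ -19.2 -420.8 -186.2]
t 0.15 q [ 1.145  0.307  1.507  0.     1.328 -0.073] tcp [0.1985 0.5391 0.2306] jawyaw 69.79 xaxis [-0.001 -0.001 -1.   ] w 0.0853 F [0.3 0.1 0.7] M [0.01 0.   0.04]
turn [ 9.479e+01 -8.000e-02  7.000e-02] shift [ -19.2 -420.8 -186.2]
cam in tool [-0.14273587  0.07118314 -0.0007373 ] cam axes in tool
 [[ 3.96697770e-04 -2.78416673e-01  9.60460306e-01]
 [-1.32119117e-03 -9.60459689e-01 -2.78415948e-01]
 [ 9.99999049e-01 -1.15850469e-03 -7.48853866e-04]]
```

```bash
python3 -m handwheel '[[6.5,0,0,-20,-15,-7,100],[13,0,0,-40,-40,-18,100],[20,0,0,-60,-70,-31,100],[27,0,0,-70,-100,-44,100],[34,0,0,-70,-130,-57,100]]' 40; python3 go.py .529 .219 .29 -25
```

```text
clock: 0.57
tool_pos: [0.3024, 0.4411, 0.3034]
eef_rot: [-0.484, 1.512, 0.486]
contact_force: [1.2, 0.2, 0.2]
grip_width: 0.0853
t 0.5667 q [ 8.910e-01  2.000e-01  1.473e+00 -1.000e-03  1.465e+00  2.720e-01] tcp [0.3024 0.4411 0.3034] jawyaw 35.5 xaxis [ 0.003  0.003 -1.   ] w 0.0853 F [1.2 0.2 0.2] M [-0.01  0.    0.03]
turn [60.5   0.18 -0.14] shift [  13.5 -312.4   55.4]
```

```bash
python3 -m handwheel '[[6.5,0,0,0,-32,6,100],[13,0,0,0,-64,12,100],[20,0,0,0,-96,17,100],[27,0,0,0,-128,23,100],[34,0,0,0,-160,28,100]]'; python3 go.py .529 .219 .29 -25
```

```text
clock: 0.98
tool_pos: [0.4189, 0.3257, 0.3032]
eef_rot: [-0.014, 1.568, 0.018]
contact_force: [0.7, 1.0, 0.6]
grip_width: 0.0854
t 0.9833 q [5.810e-01 1.940e-01 1.481e+00 1.000e-03 1.463e+00 5.610e-01] tcp [0.4189 0.3257 0.3032] jawyaw 1.15 xaxis [ 0.002  0.002 -1.   ] w 0.0854 F [0.7 1.  0.6] M [-0.02 -0.01  0.01]
turn [26.15  0.1  -0.17] shift [  13.2 -109.   107.9]
```

```bash
python3 -m handwheel '[[6,0,0,0,-25,25,100],[12,0,0,0,-50,50,100],[18,0,0,0,-75,75,100],[24,0,0,0,-99,98,100],[26,0,0,0,-109,108,100]]'; python3 go.py .529 .219 .29 -25
python3 - <<'E'
from h import *
cv2.imwrite("pics/w1.png",eyes.grab_frame("wrist")[:,:,::-1])
E
python3 go.py .529 .219 .29 -25
```

```text
clock: 1.4
tool_pos: [0.5318, 0.2157, 0.3027]
eef_rot: [0.347, 1.54, -0.345]
contact_force: [0.0, -0.5, -0.5]
grip_width: 0.0855
t 1.4 q [ 0.312  0.258  1.396 -0.     1.484  0.753] tcp [0.5318 0.2157 0.3027] jawyaw -25.26 xaxis [ 0.003  0.001 -1.   ] w 0.0855 F [ 0.  -0.5 -0.5] M [-0.01 -0.01  0.06]
turn [-0.26  0.15 -0.11] shift [12.7  1.8 -3.9]
t 1.45 q [ 3.110e-01  2.590e-01  1.395e+00 -1.000e-03  1.484e+00  7.520e-01] tcp [0.5326 0.2152 0.3026] jawyaw -25.26 xaxis [ 0.004  0.    -1.   ] w 0.0854 F [ 2.2 -0.2  0.2] M [-0.   -0.07  0.01]
turn [-0.26  0.19 -0.1 ] shift [12.6  1.8 -4.9]
```

View pics/w1.png

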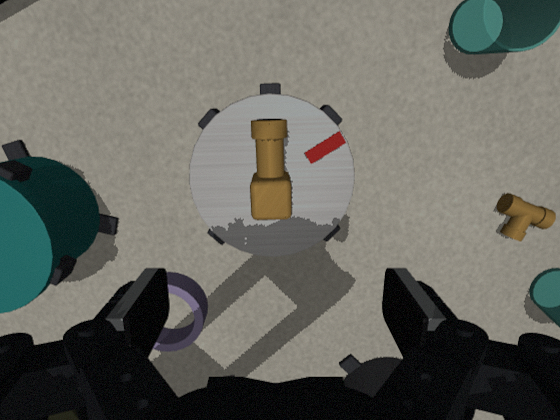

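The wrist view shows the elbow body at about (271,197), its end ring at (268,129) and the red line at (325,148). I'll measure the axis and angles from it.

```bash
python3 - <<'E'
from h import *
c=cam("wrist");T=cam("top")
im=cv2.imread("pics/w1.png")[:,:,::-1].copy()
def big(m,roi):
    x0,y0,x1,y1=roi; q=np.zeros_like(m); q[y0:y1,x0:x1]=m[y0:y1,x0:x1]
    return max(cv2.findContours(q,cv2.RETR_EXTERNAL,cv2.CHAIN_APPROX_NONE)[0],key=cv2.contourArea)
rc=big(redmask(im),(290,120,360,175)); b=cv2.minAreaRect(rc); print("red",b)
pts=rc[:,0]; W=np.array([plane(c,p,.12) for p in pts]); m=W.mean(0)
bx=cv2.boxPoints(b); BW=np.array([plane(c,p,.12) for p in bx]); rm=BW.mean(0)
u=np.linalg.svd((W-m)[:,:2])[2][0]; print("red mid",rm,"dir",np.degrees(np.arctan2(*u[::-1])),"len",[np.linalg.norm(BW[i]-BW[i-1]) for i in range(4)])
print("red height tri",tri(c,b[0],T,[154.78,152.36]))
B=brass(im)[100:230,240:300]
for r in range(0,130,6):
    x=np.flatnonzero(B[r]); 
    if len(x): print(r+100,x[0]+240,x[-1]+240)
# lid circle by outline against darker/other colour: manual
P=np.array([plane(c,p,.12) for p in [(189,172),(354,172),(232,103),(300,98),(205,222),(345,220)]])
A=np.c_[P[:,:2],np.ones(len(P))]; r=np.linalg.lstsq(2*A,(P[:,:2]**2).sum(1),rcond=None)[0]
print("lid",r[:2],np.sqrt(2*r[2]+r[0]**2+r[1]**2))
z=cv2.resize(im[85:265,180:365,::-1],None,fx=3.2,fy=3.2,interpolation=cv2.INTER_CUBIC);cv2.imwrite("pics/w1z.png",z)
E
```

```text
red ((324.7528076171875, 147.4044952392578), (12.931974411010742, 40.49192428588867), 57.9946174621582)
red mid [0.58593353 0.22516427 0.12      ] dir -172.71611848315547 len [np.float64(0.011751495239518529), np.float64(0.03523331590411631), np.float64(0.01157038291589619), np.float64(0.035525941358465936)]
red height tri (array([0.58530311, 0.22590033, 0.12326071]), np.float64(0.0010894038860959376))
124 251 285
130 252 285
136 252 286
142 256 282
148 256 282
154 257 282
160 257 282
166 257 283
172 257 286
178 253 289
184 251 290
190 251 290
196 251 290
202 251 290
208 252 290
214 252 290
lid [0.53119565 0.21769521] 0.07605560110573159
```

View pics/w1z.png

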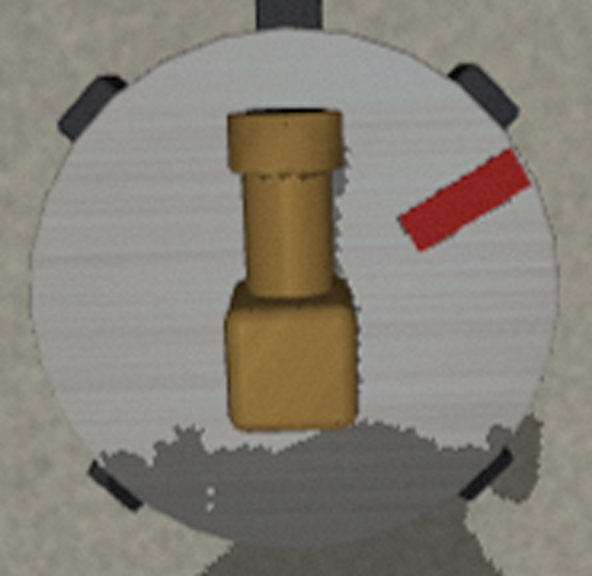

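```bash
python3 - <<'E'
from h import *
c=cam("wrist");S=cam("side");T=cam("top")
a=plane(c,(271.0,200.6),.194);print("body top",a)
p=plane(c,(269,142),.174);q=plane(c,(269.7,166),.174);r=plane(c,(268.3,130),.174)
for u,v in((p,q),(r,q),(r,a),(p,a)): d=u-v;print(np.degrees(np.arctan2(d[1],d[0])))
for x in(251,290.7):
    d=plane(c,(x,184),.194)-plane(c,(x if x<260 else 290.5,212),.194);print("edge",np.degrees(np.arctan2(d[1],d[0])))
print(np.linalg.norm(plane(c,(250.6,200),.194)-plane(c,(291,200),.194)))
print("body-top height tri wrist/top",tri(c,(271.2,200.6),T,(105+(211-2)/5,120+(281-2)/5)))
E
python3 go.py .5305 .2185 .155 -25.5
```

```text
body top [0.53083341 0.21905606 0.194     ]
66.07950544133992
66.63199310751246
67.0406480271381
66.8807329001376
edge 63.60036596904372
edge 64.9419270148324
0.02893797190505174
body-top height tri wrist/top (array([0.52967151, 0.21896692, 0.19178775]), np.float64(0.0022700258504326867))
t 1.45 q [ 3.110e-01  2.590e-01  1.395e+00 -1.000e-03  1.484e+00  7.520e-01] tcp [0.5326 0.2152 0.3026] jawyaw -25.26 xaxis [ 0.004  0.    -1.   ] w 0.0854 F [ 2.2 -0.2  0.2] M [-0.   -0.07  0.01]
turn [ 0.24  0.19 -0.1 ] shift [147.6   1.8  -3.8]
```

```bash
python3 -m handwheel '[[0,0,0,30,1,-2,100],[0,0,0,60,2,-4,100],[0,0,0,90,2,-4,100],[0,0,0,110,2,-4,100],[0,0,0,110,2,-4,100]]'; python3 go.py .5305 .2188 .156 -24.7
```

```text
clock: 1.87
tool_pos: [0.5257, 0.2184, 0.1876]
eef_rot: [0.341, 1.549, -0.348]
contact_force: [-1.1, -0.2, -0.4]
grip_width: 0.0854
t 1.8667 q [ 0.32   0.339  1.575 -0.     1.234  0.759] tcp [0.5257 0.2184 0.1876] jawyaw -25.16 xaxis [-0.007 -0.003 -1.   ] w 0.0854 F [-1.1 -0.2 -0.4] M [0.01 0.06 0.01]
turn [-0.46 -0.29  0.3 ] shift [31.6  2.6  4.3]
```

```bash
python3 -m handwheel '[[0,0,0,15,3,4,100],[0,0,0,31,3,4,100],[0,0,0,31,3,4,100],[0,0,0,31,3,4,100],[0,0,0,31,3,4,100]]'; python3 go.py .5305 .2188 .156 -24.7
python3 - <<'E'
from h import *
cv2.imwrite("pics/w2.png",eyes.grab_frame("wrist")[:,:,::-1])
E
```

```text
clock: 2.28
tool_pos: [0.5311, 0.22, 0.1582]
eef_rot: [0.342, 1.548, -0.346]
contact_force: [0.1, -0.2, 0.3]
grip_width: 0.0856
t 2.2833 q [ 0.319  0.373  1.604 -0.     1.17   0.758] tcp [0.5311 0.22   0.1582] jawyaw -25.11 xaxis [-0.005 -0.002 -1.   ] w 0.0856 F [ 0.1 -0.2  0.3] M [-0.04  0.01  0.05]
turn [-0.41 -0.2   0.2 ] shift [ 2.2 -1.4  0. ]
```

View pics/w2.png

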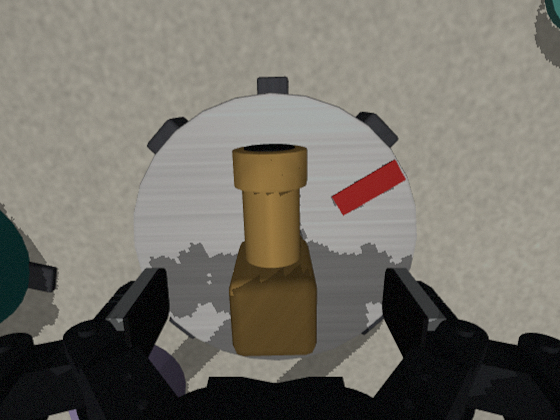

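The body spans 231–316 px and sits midway between the pads at 165 and 385. I'm closing now.

```bash
python3 -m handwheel '[[0,0,0,1,-1,0,60],[0,0,0,1,-1,0,25],[0,0,0,1,-1,0,20],[0,0,0,1,-1,0,20],[0,0,0,1,-1,0,20]]' 60;  python3 -m handwheel '[[0,0,0,0,0,0,20],[0,0,0,0,0,0,20],[0,0,0,0,0,0,20],[0,0,0,0,0,0,20],[0,0,0,0,0,0,20]]' 60; python3 go.py .5305 .2188 .156 -24.7
```

```text
clock: 2.75
tool_pos: [0.5301, 0.2195, 0.1581]
eef_rot: [0.343, 1.548, -0.346]
contact_force: [-2.2, -0.4, 1.4]
grip_width: 0.0296
clock: 3.17
tool_pos: [0.5301, 0.2195, 0.1581]
eef_rot: [0.343, 1.548, -0.346]
contact_force: [-1.1, 0.7, 0.7]
grip_width: 0.0294
t 3.1667 q [3.180e-01 3.720e-01 1.606e+00 1.000e-03 1.169e+00 7.560e-01] tcp [0.5301 0.2195 0.1581] jawyaw -25.14 xaxis [-0.005 -0.    -1.   ] w 0.0294 F [-1.1  0.7  0.7] M [-0.15 -0.11 -0.05]
turn [-0.44 -0.27  0.15] shift [ 2.1 -0.5  0.7]
```

```bash
python3 -m handwheel '[[3,0,0,0,0,0,20],[8,0,0,0.2,0,0,20],[14,0,0,0.3,0,0,20],[20,0,0,0.4,0,0,20],[26,0,0,0.6,0,0,20]]' 60; python3 go.py .5301 .2195 .1568 -83
```

```text
clock: 3.58
tool_pos: [0.53, 0.2197, 0.1575]
eef_rot: [0.699, 1.46, -0.703]
contact_force: [-1.4, 0.5, 1.4]
grip_width: 0.0294
t 3.5833 q [0.318 0.372 1.607 0.002 1.168 1.215] tcp [0.53   0.2197 0.1575] jawyaw -51.41 xaxis [-0.006 -0.    -1.   ] w 0.0294 F [-1.4  0.5  1.4] M [0.07 0.1  0.17]
turn [31.59 -0.12  0.31] shift [ 0.7 -0.   0.2]
```

```bash
python3 -m handwheel '[[6,0,0,0.1,0,0,20],[12,0,0,0.3,0,0,20],[18,0,0,0.4,0,0,20],[23,0,0,0.5,0,0,20],[26,0,0,0.6,0,0,20]]' 60; python3 go.py .5301 .2195 .1568 -83
python3 - <<'E'
from h import *
cv2.imwrite("pics/w3.png",eyes.grab_frame("wrist")[:,:,::-1])
E
```

```text
clock: 4.0
tool_pos: [0.5299, 0.2199, 0.1569]
eef_rot: [1.047, 1.308, -1.052]
contact_force: [-1.1, 0.6, 1.5]
grip_width: 0.0295
t 4.0 q [0.318 0.373 1.608 0.002 1.167 1.672] tcp [0.5299 0.2199 0.1569] jawyaw -77.63 xaxis [-0.006  0.    -1.   ] w 0.0295 F [-1.1  0.6  1.5] M [ 0.27 -0.05  0.13]
turn [ 5.37 -0.07  0.33] shift [0.1 0.1 0.4]
```

View pics/w3.png

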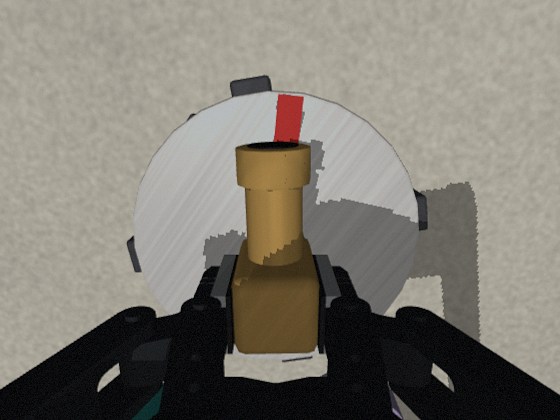

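The outlet at (273,160) is now a few degrees short of the red line at (289,118). I'll work out how much is left.

```bash
python3 - <<'E'
from h import *
c=cam("wrist"); im=cv2.imread("pics/w3.png")[:,:,::-1].copy()
m=redmask(im)
L=[];Rr=[];M=[]
for r in range(100,138,3):
    x=np.flatnonzero(m[r,250:340])+250; 
    mid=(x[0]+x[-1])/2; M.append(plane(c,(mid,r),.12)); 
M=np.array(M); d=M[0]-M[-1]; print("red centreline",M[0],M[-1],np.degrees(np.arctan2(d[1],d[0])))
for ax in((.5299,.2199),(.5305,.2188),(.5312,.2177)):
  e=M.mean(0)[:2]-ax; print(ax,np.degrees(np.arctan2(e[1],e[0])))
B=brass(im); P=[]
for r in (150,160,170,180,200,210,220,230):
    x=np.flatnonzero(B[r,220:330])+220; print(r,x[0],x[-1])
    P.append(plane(c,((x[0]+x[-1])/2,r),.173))
d=P[4]-P[7]; print("tube",np.degrees(np.arctan2(d[1],d[0]))); d=P[1]-P[7]; print(np.degrees(np.arctan2(d[1],d[0])))
d=P[1][:2]-[.5299,.2199];print("ring from axis",np.degrees(np.arctan2(d[1],d[0])))
E
```

```text
red centreline [0.60085117 0.22783171 0.12      ] [0.58412903 0.22575141 0.12      ] 7.091389671307481
(0.5299, 0.2199) 6.325841674472246
(0.5305, 0.2188) 7.387582160863757
(0.5312, 0.2177) 8.478421934290722
150 236 309
160 236 309
170 237 309
180 237 308
200 246 301
210 246 301
220 247 301
230 247 301
tube 13.066210442201958
13.322890725491046
ring from axis 12.873803337246354
```

```bash
python3 -m handwheel '[[3,0,0,0.1,0,0,20],[5.8,0,0,0.1,0,0,20],[5.8,0,0,0.1,0,0,20],[5.8,0,0,0.1,0,0,20],[5.8,0,0,0.1,0,0,20]]' 60; python3 go.py .5301 .2195 .1568 -83
python3 -m handwheel '[[0,0,0,0,0,0,40],[0,0,0,0,0,0,70],[0,0,0,0,0,0,100],[0,0,0,0,0,0,100],[0,0,0,0,0,0,100]]'
python3 -m handwheel '[[0,0,0,0,0,0,100],[0,0,0,-20,0,0,100],[0,0,0,-50,0,0,100],[0,0,0,-80,0,0,100],[0,0,0,-110,0,0,100]]'
python3 -m handwheel '[[0,0,0,-20,0,0,100],[0,0,0,-30,0,0,100],[0,0,0,-30,0,0,100],[0,0,0,-30,0,0,100],[0,0,0,-30,0,0,100]]'
python3 - <<'E'
from h import *
for n in("wrist","top","side"): cv2.imwrite(f"pics/{n}4.png",eyes.grab_frame(n)[:,:,::-1])
E
```

```text
clock: 4.47
tool_pos: [0.5299, 0.22, 0.1568]
eef_rot: [1.122, 1.266, -1.128]
contact_force: [-1.2, -0.1, -0.2]
grip_width: 0.0294
t 4.4667 q [0.318 0.373 1.608 0.003 1.166 1.773] tcp [0.5299 0.22   0.1568] jawyaw -83.42 xaxis [-0.006  0.001 -1.   ] w 0.0294 F [-1.2 -0.1 -0.2] M [ 0.15 -0.12 -0.11]
turn [-0.42 -0.07  0.34] shift [0.  0.2 0.5]
clock: 4.88
tool_pos: [0.5299, 0.2199, 0.1568]
eef_rot: [1.122, 1.266, -1.128]
contact_force: [0.8, 0.6, 0.0]
grip_width: 0.0805
clock: 5.3
tool_pos: [0.5302, 0.2197, 0.2677]
eef_rot: [1.121, 1.267, -1.129]
contact_force: [0.1, -0.1, 0.3]
grip_width: 0.0853
clock: 5.72
tool_pos: [0.5293, 0.2194, 0.2958]
eef_rot: [1.119, 1.269, -1.132]
contact_force: [-0.1, -0.1, -0.1]
grip_width: 0.0854
```

View pics/wrist4.png

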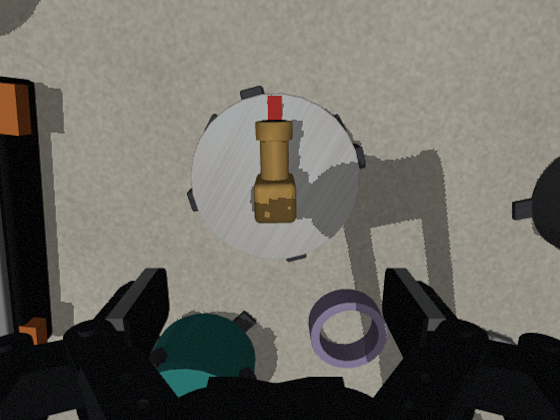

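View pics/top4.png

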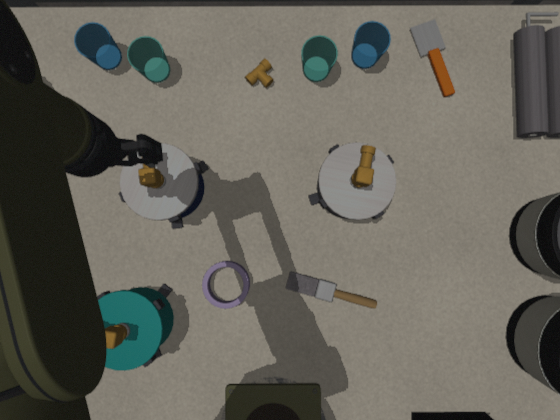

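The wrist view shows the red line at (275,107) directly ahead of the outlet at (274,131). The grey pot's elbow is unchanged in the top view. I'll check the angle numerically.

```bash
python3 - <<'E'
from h import *
c=cam("wrist"); im=cv2.imread("pics/wrist4.png")[:,:,::-1].copy()
m=redmask(im);B=brass(im)
def f(mask,rows,z,a,b):
    P=[]
    for r in rows:
        x=np.flatnonzero(mask[r,a:b])+a; P.append(plane(c,((x[0]+x[-1])/2,r),z)[:2])
    return np.array(P)
g=lambda d:np.degrees(np.arctan2(d[1],d[0]))
Q=f(m,range(98,118,2),.12,255,300); print("red dir",g(Q[0]-Q[-1]),"from axis",[g(Q.mean(0)-a) for a in((.5299,.2199),(.5305,.2188))])
P=f(B,range(142,172,3),.172,250,300); K=f(B,range(126,136,3),.172,250,300)
b=f(B,range(190,215,3),.191,245,305)
print("tube",g(P[0]-P[-1]),"ring-tube",g(K.mean(0)-P.mean(0)),"ring-body",g(K.mean(0)-b.mean(0)),"ring from axis",[g(K.mean(0)-a) for a in((.5299,.2199),(.5305,.2188))], "bodyctr",b.mean(0))
E
python3 go.py .5301 .2195 .1568 -83
```

```text
red dir 8.126621386428745 from axis [np.float64(6.451198535387288), np.float64(7.496945773282669)]
tube 7.51234632502393 ring-tube 7.259640699378605 ring-body 7.347838589505314 ring from axis [np.float64(7.001695831060182), np.float64(8.376495531582341)] bodyctr [0.53091818 0.21973281]
t 5.8667 q [0.318 0.268 1.399 0.002 1.485 1.773] tcp [0.5295 0.2194 0.2957] jawyaw -83.4 xaxis [-0.011 -0.001 -1.   ] w 0.0854 F [ 0.4 -0.4 -0.8] M [0.   0.02 0.01]
turn [-0.4  -0.01  0.61] shift [138.9   2.1   0. ]
```

View pics/side4.png

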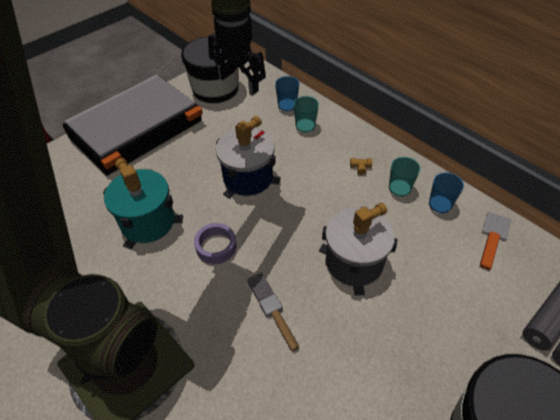

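Outlet and line agree within about 1°. The arm is about 100 mm above the elbow and touching nothing, so I'm handing in.

```bash
python3 -c "
from bench import env
print(env.finish_job())"
```

```text
the job is handed in; nothing more can be done
None
```

I gripped the dark-blue pot's elbow on its free flats and screwed it about 58° (1.0 rad) clockwise onto the red line. I then let go, rose about 140 mm clear and handed the job in at about 5.9 s.

- **Alignment:** in the last wrist picture the outlet points at about 7.3° (estimates 7.0 to 8.4°) and the red line at about 7.1° (6.5 to 8.1°). They agree within about 1°, which is roughly the measurement error.
- **Forces:** force readings stayed around 2 N while gripping and turning, and near zero after release.
- **Other pots:** the grey pot's elbow looks unchanged in the before and after pictures, and I did not go near it. The turquoise pot's elbow looks unchanged too, though the arm partly hides it in the last top view.
- **Disagreements between views:** the top and wrist cameras differed by about 2 mm on where the thread axis stands. Two-view heights came out at about 119 to 123 mm for the lid, against 120 mm in the text, and about 192 mm for the elbow's top, against 194 mm.

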